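# Feel for left-in spacers, then seat a vial in the shaker block

## Task

Three wells of the shaker's aluminium block are free, but in two of them a spacer for short vials was left at the bottom after the last run. Take the feeler rod out of its hole, feel with it for the one free well that is clear, touching the rod gently down on that well's floor, and put the rod back in its hole. Then push the glass vial that stands on the bench past the spring button into the clear well until it sits upright and fully home on the floor, never pressing hard on the block, and leave the stored vial, the dish and the timer alone.

Things in the scene. Friction and masses are not known exactly. Their poses are not given: they have to be found in the camera images.
- heater: Fixed bench shaker-heater: white housing 110 x 276 x 42 mm round an aluminium block 66 x 248 mm whose top is 62 mm above the bench. Origin: centre of the underside, on the bench; x away from its front panel, y along the row of wells, z up. Four vial wells at x 0, y -60, -8, 44, 96 mm; the rod's hole at y -104. Pressing it or things in its wells with over 40 N, all contacts added up, is too hard.
- well0 (a point): Centre of the mouth, level with the block's top (z 62 mm), of the well at y -60 mm. All four wells are alike: bore 47 mm with a 2 mm chamfer, bottom 50 mm below the block's top (z 12 mm). One well, any of the four, holds the stored vial; the other three are free.
- well1 (a point): Centre of the mouth of the well at y -8 mm. Of the three free wells one, the clear one, has only its loose thin floor disc, 3 mm thick, its top at z 15 mm; each of the other two has a loose grey spacer disc 16 mm thick, its top at z 28 mm, on which a vial stands 13 mm too high. The discs are 43.6 mm wide. Which well is which changes.
- well2 (a point): Centre of the mouth of the well at y 44 mm. In each well a tapered spring button, 18 mm wide, centred 12 mm below the mouth in the -x wall, stands 4 mm into the bore. A vial meets it 7 to 13 mm below the block's top, needs a push of about 4 to 8 N to pass it and 1 to 3 N on down against its rubbing; it then squeezes the vial sideways with about 5 N, so a vial let go half-way stays there.
- well3 (a point): Centre of the mouth of the well at y 96 mm, level with the block's top
- rod_hole (a point): centre of the mouth of the feeler rod's hole: 12.5 mm bore with 2 mm chamfer, 50 mm deep, level with the block's top
- rod: Feeler rod, loose, about 70 g, standing upright in its hole: steel rod 10 mm thick with a round tip, black handle 16 mm thick from 118 to 172 mm above the tip (total length 172 mm). Origin at the tip, z along the rod to the handle.
- rod_tip (a point): the tip of the feeler rod
- vial: Glass vial with white screw cap to be loaded, 44 mm diameter, 106 mm tall, about 50 g, standing upright on the bench to the left of the heater. Origin: centre of its foot, z up. Graspable all the way up; when home in the clear well its foot is at z 15 mm and about 53 mm of vial stand above the block.
- stored_vial: Stored glass vial, 44 mm diameter, 102 mm tall, in one of the wells, foot on the well's bottom; origin at the centre of its foot
- petri_dish: Round covered dish, 59 mm diameter, 14 mm tall, on the bench in front; origin at the centre of its underside
- lab_timer: White kitchen-type timer with a round dial, 66 x 66 x 47 mm, on the bench in front; origin at the centre of its underside
There are look-alikes about, which are no part of the job. Several things have the shape of the rod; the one meant has the colours described above.

How it is judged (in metres and radians):
On the way, in this order (a step that is already met when the one before it is completed fails the run):
1. the feeler rod's tip is down on the floor disc of the clear well ((horizontal distance between rod_tip and well0 below 0.02 m or horizontal distance between rod_tip and well1 below 0.02 m or horizontal distance between rod_tip and well2 below 0.02 m or horizontal distance between rod_tip and well3 below 0.02 m) and z of rod_tip in the frame of heater below 0.019 m), for 0.1 s.
2. the feeler rod is back down in its hole (horizontal distance between rod_tip and rod_hole below 0.006 m and z of rod_tip in the frame of heater below 0.018 m), for 0.1 s.
At the end, for the whole second after the job is handed in: The vial stands upright (within 0.06 rad) and at rest in the clear well, within 4 mm of its axis, its foot at most 3 mm above the floor disc (18 mm above the bench), and the feeler rod stands at rest in its hole, its tip at most 6 mm above the bottom (all of step 2 and (horizontal distance between vial and well0 below 0.004 m or horizontal distance between vial and well1 below 0.004 m or horizontal distance between vial and well2 below 0.004 m or horizontal distance between vial and well3 below 0.004 m) and z of vial in the frame of heater below 0.018 m and angle between vial's own z axis and vertical below 0.06 rad and linear speed of each of vial, rod below 0.02 m/s); the robot touches nothing.
It fails at once if the block, or anything in its wells, is pressed with more than 40 N (contact force between heater and anything else above 40 N).
It fails at once if the stored vial is knocked (more than 5 N) (contact force between stored_vial and anything else above 5 N).
It fails at once if the dish or the timer is moved by more than 20 mm (distance of any of petri_dish, lab_timer from where it was at the start of the episode above 0.02 m).
It also fails if it takes over 72 s, if anything falls off the work surface, if the arm or the gripper's body presses on something with over 40 N, if the wrist force passes 120 N, or if a joint passes its speed limit or range.

## Robot

A 6-joint arm with a two-finger parallel gripper is mounted at the origin on a cart in front of the work surface, level with it; the furniture and walls round the work are solid. World frame = base frame: x ahead of the robot, y to its left, z up, the work surface at z = 0. Lengths are in m, angles in degrees, forces in N, time in s.
With the tool pointing down it reaches from about 0.3 to 0.75 m from the base axis. Payload 8.5 kg.
Tool frame: the origin (TCP) lies at the very end of the fingers, on their centre line; the grasp point (between the pads) lies 19 mm behind it; z points along the fingers, y is the line along which they close (so a half turn about z gives the same grasp; the last joint's range is limited). The gripper opens to 88 mm and grips with 3 to 60 N. Pads are 18 mm wide; open, the fingers measure 123 mm over their backs; the gripper's body (75 mm by 187 mm) begins 45 mm behind the grasp point.
Start: joints at [-77.481, 21.807, 74.336, -0, 83.858, -12.336], TCP at [0.231, -0.499, 0.239] pointing down, gripper open.
Joint ranges: [-178.18, 178.18], [-50.72, 133.34], [12.68, 142.11], [-81.47, 261.47], [9.98, 163.14], [-165.26, 165.26]. Speed limits (degrees/s): [136.94, 136.94, 180, 180, 180, 180].

## Interface

Orientations are given as a 3x3 rotation matrix whose columns are the frame's x, y, z axes.
In Python, from bench import observe, get_image, camera_model, hand_in, masks_of gives the robot as it stands. The module is installed in compiled form; this text tells all that it offers.
- The arm moves only by the tool arm_command, never from a script. Its argument "targets" is one flat list of numbers, 5 for each row, row after row: the shift along the tool's x, y, z in mm, then the turn about the tool's z in degrees, then the finger opening in mm, from 0 to 88.1. In form: [dx, dy, dz, twist, grip, dx, dy, dz, twist, grip, ...]. A call has 1 to 5 rows; each row is the pose to reach, as a shift and turn from the pose commanded when the call began, along the tool's axes at that moment; what a row does not reach only later rows make up. A row lasts 1/12 s, in which the tool goes at most 41.7 mm and 7.16 degrees, less where a joint would pass 70% of its speed; a pose out of reach is approached as far as the arm can. A call with a gripper value outside its range is refused whole. The fingers move at their own pace and stop on an object; the grip force is fixed at half the most. Time passes only in rows, so rows that repeat a pose let the fingers close. It gives the time, the measured TCP pose, the force, the opening and the grip force at its end, in the units of the state.
- observe(): the state, without advancing time (a new reading comes with each control period).
- get_image(name): name is "side" or "top"; returns the picture (420x560x3 uint8, red, green, blue); there is no depth.
- camera_model(name): a dict with "fx", "fy", "cx", "cy" (pixels), "cam_to_world" (4x4, takes a point from camera to world coordinates). Camera axes: x right, y up, looking along -z (the intrinsics and any distortion apply to the point x, -y, -z); pixel columns grow to the right and rows downward; lengths in m; the calibration is good to about 2 mm. A picture is of the moment at which its call begins. camera_model takes no time and is no camera call.
- hand_in(): hands the job in; it is judged then, once.
Trained networks look in the newest picture that a camera, given by its name, has taken for a name from the list of things; names that differ only in an ending like _2 or _b are one class to them, and where a whole thing is asked for, a point or a joint stands for the part that bears it (a point fixed in the world has none). Each returns a list of dicts, best first, with "p" (0 to 1); they miss things now and then, are a little off and sometimes report something else, mostly with a low value. They report only what shows in the picture. A call takes as long as a camera call. They do not tell look-alikes from the thing itself.
- masks_of(target, camera): "pixels" (420x560 bool, what is visible of it) and "pixel" ([column, row] in pixels, amid what is visible of it).
The state is a dict: "time": time; "joint_positions": joint angles; "joint_vel": joint speeds; "effort": joint torques, N m; "tcp_pos": TCP position; "ee_rot": TCP orientation; "wrist_force": force on the tool from outside, world axes, zero at the start; "ft_torque": the same for the moment, N m; "gripper_width": finger opening in m; "grasp_force": force on a finger pad.
Only numpy, scipy, OpenCV 4.12 (cv2) and the standard library are available. Lean on these libraries where they do the work, as an engineer would, in place of code of your own. Each camera call takes 0.05 s, during which the arm holds its last target. There are 200 camera calls.

## Working session

There is one attempt and no reset: what is moved stays moved. The work goes in short steps, Python scripts to look and compute and a tool call to move; the robot and the scene stay as the last step left them, time stands still between calls to the robot, and variables do not carry over. Pictures are saved under pics/ and viewed, at most 10 in all, crops included, and the job is handed in when it is done.

Besides the shell and the picture viewer there is one more tool, called as a command line: name --argument value ..., lists and objects as JSON in quotes. arm_command: Moves the arm, as the interface text tells. Its arguments: {"type":"object","properties":{"targets":{"type":"array","items":{"type":"number"}}},"required":["targets"]}

```bash
mkdir -p pics; python3 - <<'E'
from bench import *
import cv2,numpy as np
s=observe(); print(s['time'],s['tcp_pos'],np.round(s['ee_rot'],3).tolist())
for c in("side","top"):
    im=get_image(c); cv2.imwrite(f'pics/{c}0.png',im[...,::-1])
    m=camera_model(c); print(c,{k:np.round(v,4).tolist() if not isinstance(v,str) else v for k,v in m.items()})
    for t in("heater","rod","vial","stored_vial","petri_dish","lab_timer"):
        print(t,[(round(float(d['p']),2),np.round(d['pixel']).tolist(),int(d['pixels'].sum())) for d in masks_of(t,c)][:5])
E
```

```text
0.0 [ 0.23112165 -0.49878192  0.23813135] [[0.907, 0.42, -0.0], [0.42, -0.907, 0.001], [0.0, -0.001, -1.0]]
side {'fx': 406.1646, 'fy': 406.1646, 'cx': 273.5733, 'cy': 209.9922, 'cam_to_world': [[0.7975, -0.4607, 0.3896, 0.8319], [0.6033, 0.6183, -0.5038, -0.4713], [-0.0088, 0.6368, 0.771, 0.7233], [0.0, 0.0, 0.0, 1.0]]}
heater [(0.72, [279.0, 267.0], 5733)]
rod [(0.68, [246.0, 199.0], 318), (0.65, [258.0, 272.0], 254), (0.58, [326.0, 163.0], 313)]
vial [(0.72, [292.0, 160.0], 744)]
stored_vial [(0.71, [305.0, 214.0], 575)]
petri_dish [(0.58, [268.0, 190.0], 400)]
lab_timer [(0.59, [269.0, 189.0], 436), (0.57, [209.0, 245.0], 924)]
top {'fx': 491.6965, 'fy': 491.6965, 'cx': 279.6753, 'cy': 209.7913, 'cam_to_world': [[-0.0062, 0.9935, -0.1136, 0.4162], [-0.9999, -0.0079, -0.0151, -0.0371], [-0.0159, 0.1135, 0.9934, 0.9224], [0.0, 0.0, 0.0, 1.0]]}
heater [(0.71, [328.0, 185.0], 7399)]
rod [(0.81, [396.0, 153.0], 312), (0.59, [208.0, 190.0], 201), (0.42, [316.0, 237.0], 122)]
vial [(0.74, [200.0, 256.0], 650), (0.54, [356.0, 261.0], 1222)]
stored_vial [(0.64, [276.0, 180.0], 596)]
petri_dish [(0.7, [246.0, 263.0], 856)]
lab_timer [(0.72, [358.0, 260.0], 1256), (0.44, [333.0, 186.0], 7663)]
```

View pics/side0.png

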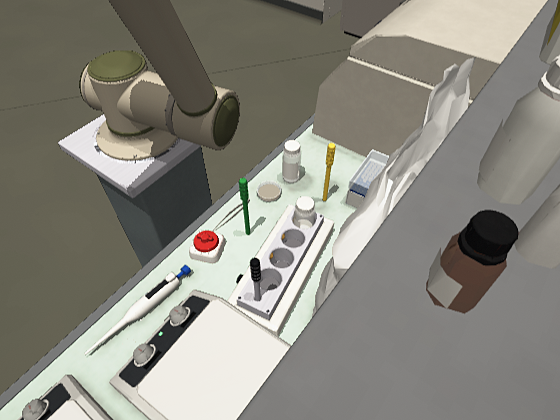

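View pics/top0.png

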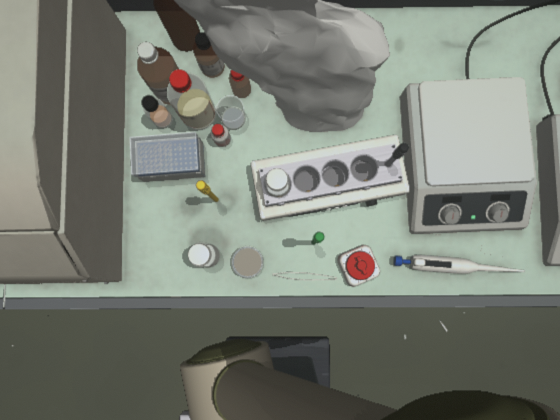

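```bash
cat > h.py <<'E'
from bench import *
import cv2,numpy as np
from scipy.optimize import least_squares
def proj(c,P):
    m=camera_model(c);T=np.array(m['cam_to_world']);p=(np.atleast_2d(P)-T[:3,3])@T[:3,:3]
    return np.c_[m['cx']-m['fx']*p[:,0]/p[:,2], m['cy']+m['fy']*p[:,1]/p[:,2]]
def ray(c,uv,z):
    m=camera_model(c);T=np.array(m['cam_to_world'])
    d=T[:3,:3]@np.array([(uv[0]-m['cx'])/m['fx'],-(uv[1]-m['cy'])/m['fy'],-1]);o=T[:3,3]
    return o+d*(z-o[2])/d[2]
def H(q,P):
    c,s=np.cos(q[2]),np.sin(q[2]);P=np.atleast_2d(P)
    return np.c_[q[0]+c*P[:,0]-s*P[:,1],q[1]+s*P[:,0]+c*P[:,1],P[:,2]]
E
python3 - <<'E'
from h import *
im={c:get_image(c) for c in("side","top")}
t=cv2.resize(im['top'][125:225,240:420],None,fx=4.4,fy=3,interpolation=cv2.INTER_CUBIC)  # uneven scale ok
t=cv2.resize(im['top'][130:220,245:415],(799,423)); 
cv2.imwrite('pics/topc.png',t[...,::-1])
s=cv2.resize(im['side'][190:330,225:345],(600,600)[:2] if 0 else (514,600)); cv2.imwrite('pics/sidec.png',s[...,::-1])
# rough: heater outline from mask
for c in im:
    d=masks_of('heater',c)[0]['pixels'].astype(np.uint8)
    print(c,cv2.minAreaRect(cv2.findNonZero(d)))
print('vialtop',ray('top',(200,256),.106), 'stored',ray('top',(276,181),.114))
E
```

```text
side ((280.4840393066406, 263.5601501464844), (64.1285171508789, 126.89838409423828), 28.886581420898438)
top ((329.7883605957031, 179.08102416992188), (66.44396209716797, 151.388671875), 79.13594055175781)
vialtop [0.43349543 0.1078791  0.106     ] stored [ 0.55696479 -0.01899356  0.114     ]
```

View pics/topc.png

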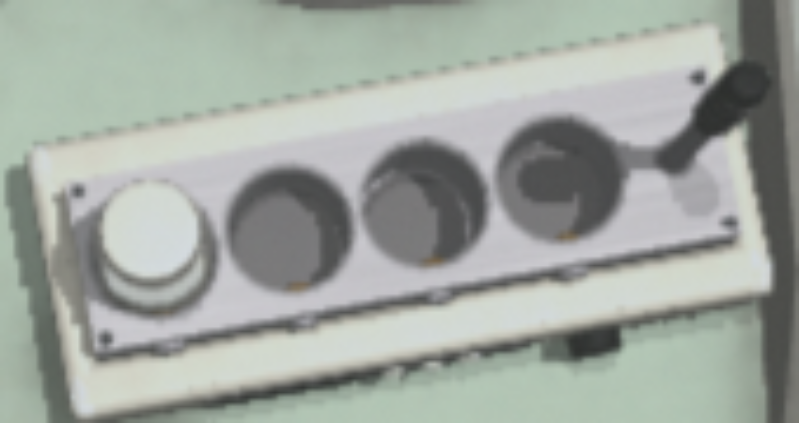

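View pics/sidec.png

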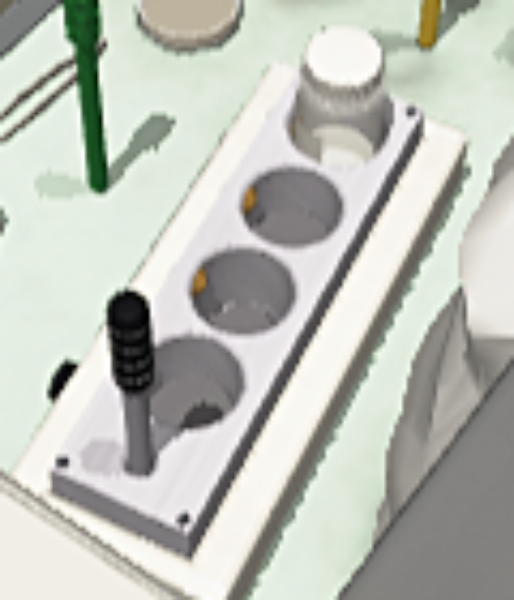

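The top crop shows wells 2, 1 and 0 at crop px (290,228), (424,203) and (560,178). The rod foot is at (672,158), and the stored vial is in well 3. The side crop shows the same wells at (292,207), (243,291) and (190,384), and the rod foot at (140,468). The grey and black rod stands in the hole; the green and yellow ones are look-alikes.

```bash
cat >> h.py <<'E'
W=np.array([[0,44,62],[0,-8,62],[0,-60,62],[0,-104,62],[0,96,62]])/1e3
E
python3 - <<'E'
from h import *
T=np.array([[290,228],[424,203],[560,178],[672,158]])/4.7+[245,130]
S=np.array([[292,207],[243,291],[190,384],[140,468]])/4.285+[225,190]
f=lambda q:np.r_[(proj('top',H(q,W[:4]))-T).ravel(),(proj('side',H(q,W[:4]))-S).ravel()]
r=least_squares(f,[.55,-.1,.1],loss='soft_l1');q=r.x
print(q,np.degrees(q[2]),np.round(f(q).reshape(-1,2),1).tolist())
np.save('q.npy',q);print(np.round(H(q,W),4))
# refine vial: cap top & body from both views
P=[]
for c in('top','side'):
    d=masks_of('vial',c)[0]; ys,xs=np.nonzero(d['pixels']);print(c,d['p'],xs.min(),xs.max(),ys.min(),ys.max(),xs.mean(),ys.mean())
    P.append((c,[xs.mean(),ys.mean()]))
g=lambda v:np.r_[tuple((proj(c,[[v[0],v[1],.06]])-p)[0] for c,p in P)]
r=least_squares(g,[.45,.1]);print('vial',r.x,g(r.x))
# look at the floor discs in rectified well views
im=get_image('top');out=[]
for w in W[:3]:
    for z in (.015,.028):
        a=np.linspace(0,2*np.pi,60);p=H(q,np.c_[w[0]+.0218*np.cos(a),w[1]+.0218*np.sin(a),0*a+z])
        o=cv2.resize(im[135:205,280:400],(798,466),interpolation=cv2.INTER_CUBIC) if not len(out) else out[0]
        uv=((proj('top',p)-[280,135])*6.65).astype(int)
        cv2.polylines(o,[uv],1,(255,0,0) if z<.02 else (0,0,255),1);out=[o]
    a=np.linspace(0,2*np.pi,60);p=H(q,np.c_[w[0]+.0235*np.cos(a),w[1]+.0235*np.sin(a),0*a+.062])
    cv2.polylines(out[0],[((proj('top',p)-[280,135])*6.65).astype(int)],1,(0,255,0),1)
cv2.imwrite('pics/w.png',out[0][...,::-1])
E
```

```text
[ 0.57901213 -0.11584643  0.17622744] 10.097088654767889 [[0.1, -0.7], [0.4, -0.7], [0.3, -0.7], [0.8, -1.0], [-0.3, -1.1], [-0.4, -1.1], [-0.4, -1.6], [-0.1, -2.0]]
[[ 0.5713 -0.0725  0.062 ]
 [ 0.5804 -0.1237  0.062 ]
 [ 0.5895 -0.1749  0.062 ]
 [ 0.5972 -0.2182  0.062 ]
 [ 0.5622 -0.0213  0.062 ]]
top 0.57 188 219 242 267 203.355223880597 254.41194029850746
side 0.83 282 300 140 182 291.0040650406504 161.15718157181573
vial [0.43765217 0.10911059] [ 0.61758324 -0.26030647  0.20530111 -1.28006266]
```

View pics/w.png

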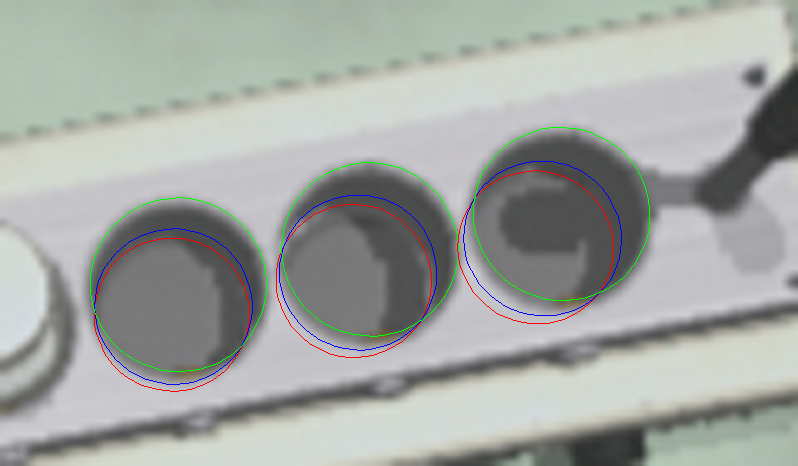

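Shadows suggest that well 1 is the deep one. I'll move towards the rod and work out its handle position along the way.

arm_command --targets '[40,-9,-20,5,88,80,-18,-20,10,88,120,-27,-20,14.8,88,160,-36,-20,14.8,88,200,-45,-20,14.8,88]'

```text
time: 1.47
tcp_pos: [0.3943, -0.3733, 0.2589]
ee_rot: [[0.985, 0.174, 0.0], [0.174, -0.985, -0.0], [0.0, 0.0, -1.0]]
wrist_force: [-0.0, -0.7, 0.0]
gripper_width: 0.0879
grasp_force: 0.0
```

```bash
python3 - <<'E'
from h import *
s=observe();print(s['tcp_pos'],np.round(s['ee_rot'],3).tolist())
print(ray('top',(403.5,147.7),.182))
T=np.array([403.5,147.7]);S=np.array([254.9,261.9])
f=lambda v:np.r_[(proj('top',v)-T)[0],(proj('side',v)-S)[0]]
r=least_squares(f,[.6,-.22,.18]);print(r.x,f(r.x))
E
```

```text
[ 0.39425082 -0.37327981  0.25894999] [[0.985, 0.174, 0.0], [0.174, -0.985, -0.0], [0.0, 0.0, -1.0]]
[ 0.59505566 -0.21612375  0.182     ]
[ 0.59633471 -0.21708625  0.17739635] [-0.10180822 -0.10489101 -0.14916725  0.01473716]
```

arm_command --targets '[36,-19,0,0,88,72,-38,0,0,88,108,-57,0,0,88,144,-76,0,0,88,180,-95,0,0,88]'

```text
time: 1.88
tcp_pos: [0.555, -0.2481, 0.2589]
ee_rot: [[0.985, 0.175, 0.0], [0.175, -0.985, -0.0], [0.0, 0.0, -1.0]]
wrist_force: [-0.6, -0.7, 1.0]
gripper_width: 0.0881
grasp_force: 0.0
```

arm_command --targets '[25,-13,0,0,60,47,-25,0,0,50,47,-25,30,0,50,47,-25,55,0,50,47,-25,55,0,50]'

```text
time: 2.3
tcp_pos: [0.5942, -0.2156, 0.1987]
ee_rot: [[0.984, 0.175, -0.008], [0.175, -0.984, 0.005], [-0.007, -0.006, -1.0]]
wrist_force: [-0.4, -0.7, -0.6]
gripper_width: 0.0568
grasp_force: 0.0
```

```bash
python3 - <<'E'
from h import *
s=observe();print(s['tcp_pos'])
a=get_image('top')[80:230,300:450];b=get_image('side')[180:330,190:340]
cv2.imwrite('pics/g.png',np.hstack([cv2.resize(x,(400,400)) for x in(a,b)])[...,::-1])
E
```

```text
[ 0.59423034 -0.21557133  0.19869118]
```

View pics/g.png

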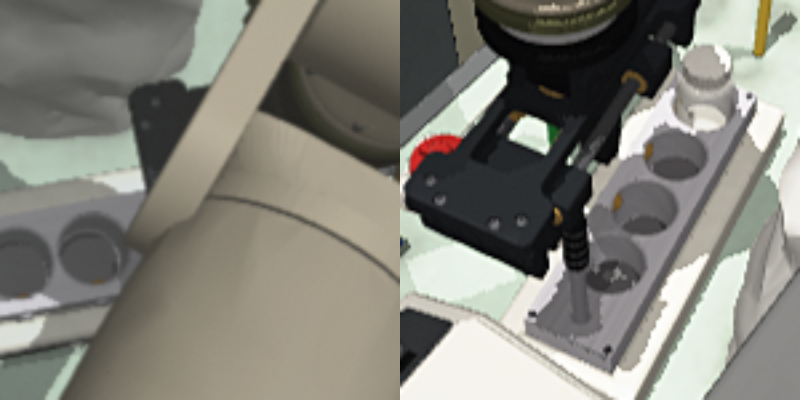

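The right crop shows the fingers straddling the black handle at about (575,245), and nothing else is near it. I'll descend and close.

arm_command --targets '[0,0,20,0,50,0,0,40,0,50,0,0,56,0,50,0,0,56,0,30,0,0,56,0,10]'

```text
time: 2.82
tcp_pos: [0.5959, -0.2175, 0.1493]
ee_rot: [[0.985, 0.174, 0.001], [0.174, -0.985, -0.001], [0.001, 0.001, -1.0]]
wrist_force: [0.1, 0.4, 0.5]
gripper_width: 0.0387
grasp_force: 0.0
```

arm_command --targets '[0,0,0,0,8,0,0,0,0,8,0,0,0,0,8,0,0,0,0,8,0,0,0,0,8]'

```text
time: 3.23
tcp_pos: [0.5959, -0.2172, 0.1487]
ee_rot: [[0.985, 0.175, 0.002], [0.175, -0.985, -0.001], [0.001, 0.001, -1.0]]
wrist_force: [-0.6, -1.0, 3.2]
gripper_width: 0.0154
grasp_force: 30.0
```

arm_command --targets '[0,0,-15,0,8,0,0,-30,0,8,0,0,-45,0,8,0,0,-60,0,8,0,0,-66,0,8]'

```text
time: 3.65
tcp_pos: [0.596, -0.2171, 0.2158]
ee_rot: [[0.985, 0.175, 0.002], [0.175, -0.985, -0.001], [0.002, 0.002, -1.0]]
wrist_force: [0.6, -0.2, -1.3]
gripper_width: 0.0151
grasp_force: 30.0
```

arm_command --targets '[0,-20,0,0,8,0,-45,0,0,8,0,-70,0,0,8,0,-90,0,0,8,0,-96,0,0,8]'

```text
time: 4.07
tcp_pos: [0.5781, -0.1198, 0.2135]
ee_rot: [[0.984, 0.177, -0.001], [0.177, -0.984, 0.001], [-0.001, -0.001, -1.0]]
wrist_force: [0.8, -0.2, -0.9]
gripper_width: 0.0152
grasp_force: 30.0
```

```bash
python3 - <<'E'
from h import *
s=observe();print(s['tcp_pos'],s['wrist_force'],s['gripper_width'])
a=get_image('top')[80:230,270:420];b=get_image('side')[180:330,190:340]
cv2.imwrite('pics/g2.png',np.hstack([cv2.resize(x,(400,400)) for x in(a,b)])[...,::-1])
E
```

```text
[ 0.57814456 -0.11981911  0.21350744] [ 0.77826172 -0.19599947 -0.91369355] 0.015184276152302646
```

View pics/g2.png

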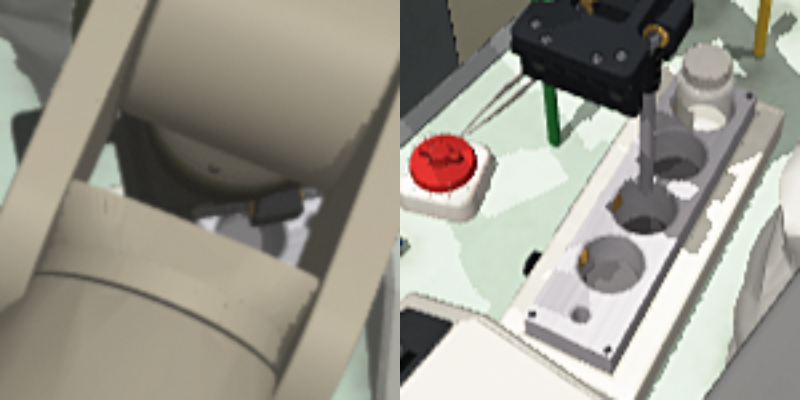

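The rod tip hangs over well 1 at about (645,192) in the right crop. I'll lower it gently.

arm_command --targets '[0,0,12,0,8,0,0,24,0,8,0,0,36,0,8,0,0,43,0,8,0,0,43,0,8]'

```text
time: 4.58
tcp_pos: [0.5784, -0.1233, 0.169]
ee_rot: [[0.985, 0.173, -0.003], [0.173, -0.985, 0.001], [-0.003, -0.001, -1.0]]
wrist_force: [0.7, -0.2, -1.4]
gripper_width: 0.0152
grasp_force: 30.0
```

arm_command --targets '[0,0,2,0,8,0,0,4,0,8,0,0,6,0,8,0,0,8,0,8,0,0,8,0,8]'

```text
time: 5.0
tcp_pos: [0.5787, -0.1224, 0.1626]
ee_rot: [[0.985, 0.175, -0.0], [0.175, -0.985, 0.0], [-0.0, -0.0, -1.0]]
wrist_force: [-1.1, 0.4, -0.1]
gripper_width: 0.0151
grasp_force: 30.0
```

arm_command --targets '[0,0,1,0,8,0,0,2,0,8,0,0,3,0,8,0,0,3,0,8,0,0,3,0,8]'

```text
time: 5.42
tcp_pos: [0.5788, -0.1224, 0.1598]
ee_rot: [[0.985, 0.175, 0.0], [0.175, -0.985, -0.0], [0.0, 0.0, -1.0]]
wrist_force: [0.8, -0.6, -0.8]
gripper_width: 0.0147
grasp_force: 30.0
```

No contact below 28 mm, so well 1 is clear. I'll go on to the floor.

arm_command --targets '[0,0,2,0,8,0,0,4,0,8,0,0,6,0,8,0,0,7,0,8,0,0,7,0,8]'

```text
time: 5.83
tcp_pos: [0.5787, -0.1224, 0.1524]
ee_rot: [[0.985, 0.175, -0.001], [0.175, -0.985, 0.0], [-0.001, -0.0, -1.0]]
wrist_force: [-0.2, 0.8, -1.1]
gripper_width: 0.0148
grasp_force: 30.0
```

arm_command --targets '[0,0,0.5,0,8,0,0,1,0,8,0,0,1.5,0,8,0,0,1.5,0,8,0,0,1.5,0,8]'

```text
time: 6.25
tcp_pos: [0.579, -0.1224, 0.1517]
ee_rot: [[0.985, 0.175, 0.001], [0.175, -0.985, -0.0], [0.001, 0.001, -1.0]]
wrist_force: [0.2, 0.1, 4.1]
gripper_width: 0.0152
grasp_force: 30.0
```

Touched with about 5 N at the expected height (tip at 15 mm). I'll lift the rod and take it back to its hole.

arm_command --targets '[0,0,-15,0,8,0,0,-30,0,8,0,0,-45,0,8,0,0,-58,0,8,0,0,-62.5,0,8]'

```text
time: 6.67
tcp_pos: [0.5792, -0.1226, 0.2153]
ee_rot: [[0.985, 0.175, 0.002], [0.175, -0.985, -0.001], [0.002, 0.001, -1.0]]
wrist_force: [-0.1, 0.2, -1.3]
gripper_width: 0.0156
grasp_force: 30.0
```

arm_command --targets '[0,25,0,0,8,0,55,0,0,8,0,80,0,0,8,0,96,0,0,8,0,96,0,0,8]'

```text
time: 7.08
tcp_pos: [0.5954, -0.2198, 0.2123]
ee_rot: [[0.985, 0.172, -0.001], [0.172, -0.985, 0.0], [-0.001, -0.0, -1.0]]
wrist_force: [-0.4, -0.5, 0.0]
gripper_width: 0.0146
grasp_force: 30.0
```

arm_command --targets '[0,0,3,0,8,0,0,6,0,8,0,0,9,0,8,0,0,12,0,8,0,0,12,0,8]'

```text
time: 7.5
tcp_pos: [0.5953, -0.216, 0.201]
ee_rot: [[0.984, 0.176, -0.001], [0.176, -0.984, 0.001], [-0.001, -0.001, -1.0]]
wrist_force: [-0.3, -0.2, -1.7]
gripper_width: 0.0151
grasp_force: 30.0
```

```bash
python3 - <<'E'
from h import *
s=observe();print(s['tcp_pos'],s['wrist_force'])
b=get_image('side')[220:330,200:310]
cv2.imwrite('pics/g3.png',cv2.resize(b,(550,550),interpolation=cv2.INTER_CUBIC)[...,::-1])
E
```

```text
[ 0.59533954 -0.21597335  0.20101661] [-0.25651585 -0.17168237 -1.68372907]
```

View pics/g3.png

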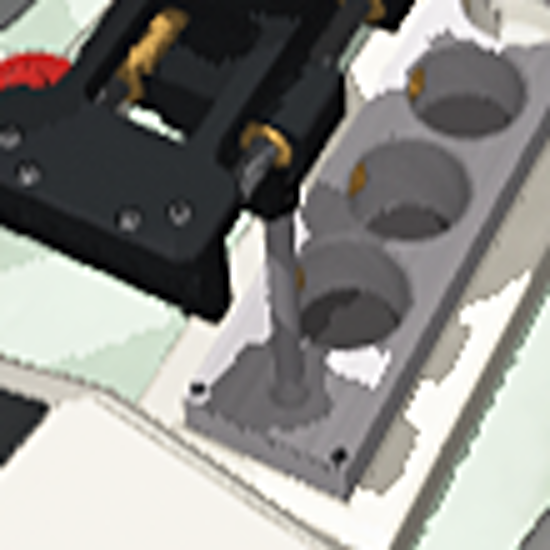

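The tip is at crop (290,395), image (258,299). That matches the hole position of about (257.5,298), so I'll insert slowly.

arm_command --targets '[0,0,1,0,8,0,0,2,0,8,0,0,3,0,8,0,0,4,0,8,0,0,5,0,8]'

```text
time: 7.97
tcp_pos: [0.5956, -0.2169, 0.1966]
ee_rot: [[0.985, 0.175, 0.0], [0.175, -0.985, 0.0], [0.0, -0.0, -1.0]]
wrist_force: [-0.4, 0.5, -0.3]
gripper_width: 0.0153
grasp_force: 30.0
```

arm_command --targets '[0,0,1,0,8,0,0,2,0,8,0,0,3,0,8,0,0,3,0,8]'

```text
time: 8.3
tcp_pos: [0.5955, -0.2169, 0.1935]
ee_rot: [[0.985, 0.175, -0.0], [0.175, -0.985, 0.0], [-0.0, -0.0, -1.0]]
wrist_force: [0.7, 0.3, -0.5]
gripper_width: 0.0149
grasp_force: 30.0
```

arm_command --targets '[0,0,5,0,8,0,0,10,0,8,0,0,15,0,8,0,0,20,0,8,0,0,23,0,8]'

```text
time: 8.72
tcp_pos: [0.5954, -0.2168, 0.1697]
ee_rot: [[0.985, 0.175, -0.001], [0.175, -0.985, 0.0], [-0.001, -0.001, -1.0]]
wrist_force: [0.4, -0.6, -0.9]
gripper_width: 0.0148
grasp_force: 30.0
```

arm_command --targets '[0,0,5,0,8,0,0,10,0,8,0,0,15,0,8,0,0,20,0,8,0,0,21,0,8]'

```text
time: 9.13
tcp_pos: [0.5954, -0.2169, 0.1489]
ee_rot: [[0.985, 0.175, -0.001], [0.175, -0.985, 0.0], [-0.001, -0.0, -1.0]]
wrist_force: [0.3, -0.5, 0.8]
gripper_width: 0.0149
grasp_force: 30.0
```

The rod is seated again. I'll release it and rise, then check clearances: bag, look-alike rods, vial.

arm_command --targets '[0,0,0,0,40,0,0,0,0,60,0,0,0,0,60,0,0,-20,0,60,0,0,-50,0,60]'

```text
time: 9.55
tcp_pos: [0.5946, -0.2164, 0.1979]
ee_rot: [[0.985, 0.175, -0.005], [0.175, -0.985, 0.003], [-0.004, -0.004, -1.0]]
wrist_force: [-0.3, -0.4, 0.7]
gripper_width: 0.0465
grasp_force: 0.0
```

arm_command --targets '[0,0,-35,0,60,-30,-20,-40,0,60,-60,-50,-40,0,60,-80,-85,-40,0,60,-100,-120,-40,0,60]'

```text
time: 9.97
tcp_pos: [0.4745, -0.1153, 0.2401]
ee_rot: [[0.985, 0.173, 0.001], [0.173, -0.985, -0.0], [0.001, 0.001, -1.0]]
wrist_force: [1.1, 0.3, 0.6]
gripper_width: 0.06
grasp_force: 0.0
```

arm_command --targets '[-15,-38,0,0,70,-30,-76,0,0,80,-45,-114,0,0,88,-60,-152,0,0,88,-60,-152,0,0,88]'

```text
time: 10.38
tcp_pos: [0.3868, 0.0272, 0.2403]
ee_rot: [[0.984, 0.179, -0.0], [0.179, -0.984, 0.001], [0.0, -0.001, -1.0]]
wrist_force: [0.9, 0.2, 1.1]
gripper_width: 0.0877
grasp_force: 0.0
```

```bash
python3 - <<'E'
from h import *
s=observe();print(s['tcp_pos'],np.round(s['joint_positions'],0))
im=cv2.imread('pics/top0.png')[...,::-1];sd=cv2.imread('pics/side0.png')[...,::-1]
# candidate look-alike rods: tip (bench), top z
def tri(T,S):
    f=lambda v:np.r_[(proj('top',v)-T)[0],(proj('side',v)-S)[0]]
    r=least_squares(f,[.5,0,.1]);return np.round(r.x,3),np.round(f(r.x),1)
print('green top',tri((320,236),(244,181)),'yellow top',tri((202,185),(331,147)))
print('vial cap',tri((200,255),(292,146)))
# body prism over well1, for several angles from row
w=np.array([.579,-.1225]);bag=np.array([[205,30],[235,75],[270,95],[285,120],[320,132],[350,128],[360,110],[385,60],[380,0],[210,0]])
for a in range(-90,90,15):
    t=np.radians(a+100);d=np.array([np.cos(t),np.sin(t)]);n=np.array([-d[1],d[0]])
    P=[np.r_[w+i*.094*d+j*.0375*n,z] for i in(-1,1) for j in(-1,1) for z in(.14,.2,.25)]
    h=cv2.convexHull(proj('top',np.array(P)).astype(np.float32)).astype(np.int32)
    m=np.zeros(im.shape[:2],np.uint8);b=m.copy();cv2.fillPoly(m,[h],1);cv2.fillPoly(b,[bag],1)
    rods=[]
    for p in((.597,-.218),):
        v=np.array(p)-w;rods.append((round(max(abs(v@d)-.094,abs(v@n)-.0375)-.008,3)))
    print(a,'bag px',int((m&b).sum()),'rod clearance',rods)
E
```

```text
[0.3868078  0.02722491 0.24029842] [-14.   5.  97.   0.  78.  66.]
green top (array([ 0.462, -0.086,  0.168]), array([-0.5, -0.6, -1. ,  0.1])) yellow top (array([0.543, 0.096, 0.165]), array([-0.1, -0.2, -0.3,  0. ]))
vial cap (array([0.436, 0.109, 0.102]), array([-0.4, -0.5, -0.9,  0.1]))
-90 bag px 2524 rod clearance [np.float64(0.052)]
-75 bag px 2519 rod clearance [np.float64(0.049)]
-60 bag px 2162 rod clearance [np.float64(0.039)]
-45 bag px 1667 rod clearance [np.float64(0.024)]
-30 bag px 1185 rod clearance [np.float64(0.004)]
-15 bag px 691 rod clearance [np.float64(-0.008)]
0 bag px 304 rod clearance [np.float64(-0.005)]
15 bag px 260 rod clearance [np.float64(-0.008)]
30 bag px 413 rod clearance [np.float64(0.002)]
45 bag px 936 rod clearance [np.float64(0.022)]
60 bag px 1370 rod clearance [np.float64(0.038)]
75 bag px 2009 rod clearance [np.float64(0.048)]
```

```bash
python3 - <<'E'
from h import *
w=np.array([.579,-.1225])
bt=np.array([[205,30],[235,75],[270,95],[285,120],[320,134],[350,130],[362,110],[387,60],[382,0],[210,0]])
bs=np.array([[472,55],[455,72],[435,92],[418,125],[385,162],[362,195],[345,217],[334,237],[331,248],[327,267],[315,300],[314,316],[330,330],[560,330],[560,0],[500,0]])
mt=np.zeros((420,560),np.uint8);ms=mt.copy();cv2.fillPoly(mt,[bt],1);cv2.fillPoly(ms,[bs],1)
for a in (-45,-38,0,32,36,40,45,90):
    t=np.radians(a+100);d=np.array([np.cos(t),np.sin(t)]);n=np.array([-d[1],d[0]])
    for z0 in(.14,.16,.18,.2):
        g=np.array([np.r_[w+i*.098*d+j*.0405*n,z0] for i in np.linspace(-1,1,41) for j in np.linspace(-1,1,17)])
        A=[]
        for c,m in(('top',mt),('side',ms)):
            p=proj(c,g).astype(int);A.append(m[p[:,1].clip(0,419),p[:,0].clip(0,559)]>0)
        print(a,z0,'hull hits',int((A[0]&A[1]).sum()),end=' | ')
    print()
E
```

```text
-45 0.14 hull hits 6 | -45 0.16 hull hits 3 | -45 0.18 hull hits 1 | -45 0.2 hull hits 0 | 
-38 0.14 hull hits 3 | -38 0.16 hull hits 0 | -38 0.18 hull hits 0 | -38 0.2 hull hits 0 | 
0 0.14 hull hits 0 | 0 0.16 hull hits 0 | 0 0.18 hull hits 0 | 0 0.2 hull hits 0 | 
32 0.14 hull hits 0 | 32 0.16 hull hits 0 | 32 0.18 hull hits 0 | 32 0.2 hull hits 0 | 
36 0.14 hull hits 0 | 36 0.16 hull hits 0 | 36 0.18 hull hits 0 | 36 0.2 hull hits 0 | 
40 0.14 hull hits 0 | 40 0.16 hull hits 0 | 40 0.18 hull hits 0 | 40 0.2 hull hits 0 | 
45 0.14 hull hits 0 | 45 0.16 hull hits 0 | 45 0.18 hull hits 0 | 45 0.2 hull hits 0 | 
90 0.14 hull hits 22 | 90 0.16 hull hits 19 | 90 0.18 hull hits 11 | 90 0.2 hull hits 0 |
```

Plan: centre the vial with two perpendicular squeezes. Then insert it with the fingers 40° off the row, which clears the bag, the rod and the look-alikes.

arm_command --targets '[15,-19,0,7,88,30,-38,0,14,88,45,-57,20,21,88,60,-77,40,28,88,60,-77,70,35,88]'

```text
time: 10.8
tcp_pos: [0.4386, 0.1117, 0.1705]
ee_rot: [[0.905, -0.425, 0.006], [-0.425, -0.905, 0.001], [0.005, -0.003, -1.0]]
wrist_force: [1.0, 0.1, 0.2]
gripper_width: 0.0882
grasp_force: 0.0
```

arm_command --targets '[0,0,15,7,88,0,0,25,15,88,0,0,30,15,88,0,0,30,15,88,0,0,30,15,88]'

```text
time: 11.22
tcp_pos: [0.4366, 0.1091, 0.1403]
ee_rot: [[0.769, -0.64, 0.001], [-0.64, -0.769, 0.0], [0.001, -0.001, -1.0]]
wrist_force: [0.7, -0.3, 0.0]
gripper_width: 0.0881
grasp_force: 0.0
```

```bash
python3 - <<'E'
from h import *
s=observe();print(s['tcp_pos'],np.round(s['joint_positions'],0),s['wrist_force'])
b=get_image('side');cv2.imwrite('pics/v.png',np.hstack([cv2.resize(b[100:240,220:360],(400,400)),cv2.resize(get_image('top')[190:330,130:270],(400,400))])[...,::-1])
E
```

```text
[0.4365951  0.10912918 0.14030015] [ -1.  18.  99.   0.  63. 129.] [ 0.7298982  -0.33177975  0.04817333]
```

View pics/v.png

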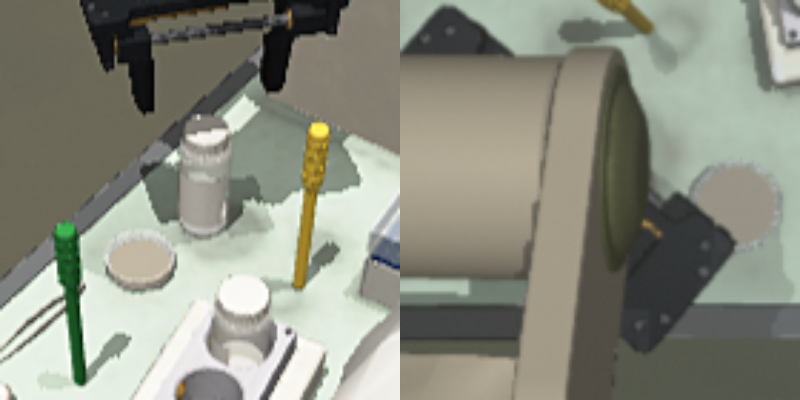

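The fingers straddle the vial cap, which is at about (205,125) in the left crop, and the yellow rod stands clear. I'll descend and squeeze.

arm_command --targets '[0,0,20,0,88,0,0,40,0,88,0,0,60,0,88,0,0,79,0,70,0,0,79,0,50]'

```text
time: 11.73
tcp_pos: [0.4352, 0.1091, 0.059]
ee_rot: [[0.767, -0.641, -0.004], [-0.641, -0.767, 0.0], [-0.003, 0.002, -1.0]]
wrist_force: [-0.4, -0.3, 0.0]
gripper_width: 0.077
grasp_force: 0.0
```

arm_command --targets '[0,0,0,0,43.5,0,0,0,0,43.5,0,0,0,0,43.5,0,0,0,0,43.5]'

```text
time: 12.07
tcp_pos: [0.4367, 0.1093, 0.0618]
ee_rot: [[0.767, -0.642, 0.002], [-0.642, -0.767, -0.0], [0.002, -0.001, -1.0]]
wrist_force: [0.0, 0.4, -0.6]
gripper_width: 0.0498
grasp_force: 0.0
```

arm_command --targets '[0,0,0,0,88,0,0,0,0,88,0,0,0,0,88,0,0,-30,0,88,0,0,-60,0,88]'

```text
time: 12.48
tcp_pos: [0.4353, 0.1092, 0.1207]
ee_rot: [[0.767, -0.642, -0.004], [-0.642, -0.767, 0.0], [-0.003, 0.002, -1.0]]
wrist_force: [0.7, 0.2, 0.7]
gripper_width: 0.0812
grasp_force: 0.0
```

arm_command --targets '[0,0,0,-7,88,0,0,0,-14,88,0,0,0,-21,88,0,0,0,-28,88,0,0,0,-35,88]'

```text
time: 12.9
tcp_pos: [0.4361, 0.1093, 0.1209]
ee_rot: [[0.997, -0.08, 0.0], [-0.08, -0.997, -0.0], [0.0, 0.0, -1.0]]
wrist_force: [-0.4, -0.1, -0.3]
gripper_width: 0.0885
grasp_force: 0.0
```

arm_command --targets '[0,0,0,-7,88,0,0,0,-14,88,0,0,0,-21,88,0,0,0,-28,88,0,0,0,-35,88]'

```text
time: 13.32
tcp_pos: [0.4361, 0.1093, 0.1208]
ee_rot: [[0.862, 0.506, -0.0], [0.506, -0.862, -0.0], [-0.0, -0.0, -1.0]]
wrist_force: [-1.7, -0.2, -0.7]
gripper_width: 0.0881
grasp_force: 0.0
```

arm_command --targets '[0,0,0,-7,88,0,0,0,-14,88,0,0,0,-20,88,0,0,0,-20,88,0,0,0,-20,88]'

```text
time: 13.73
tcp_pos: [0.4361, 0.1093, 0.1208]
ee_rot: [[0.644, 0.765, -0.0], [0.765, -0.644, -0.0], [-0.0, -0.0, -1.0]]
wrist_force: [0.3, 1.0, 0.4]
gripper_width: 0.0883
grasp_force: 0.0
```

The first squeeze was cut short (fingers only reached 49.8 mm), so I'll repeat it properly.

arm_command --targets '[0,0,0,7,88,0,0,0,14,88,0,0,0,21,88,0,0,0,28,88,0,0,0,35,88]'

```text
time: 14.15
tcp_pos: [0.4361, 0.1093, 0.1208]
ee_rot: [[0.968, 0.25, -0.0], [0.25, -0.968, 0.0], [-0.0, -0.0, -1.0]]
wrist_force: [0.3, -0.1, 0.8]
gripper_width: 0.0879
grasp_force: 0.0
```

arm_command --targets '[0,0,0,7,88,0,0,0,14,88,0,0,0,21,88,0,0,0,28,88,0,0,0,35,88]'

```text
time: 14.57
tcp_pos: [0.4362, 0.1093, 0.1208]
ee_rot: [[0.937, -0.35, 0.0], [-0.35, -0.937, 0.0], [0.0, -0.0, -1.0]]
wrist_force: [0.6, -0.3, -0.0]
gripper_width: 0.088
grasp_force: 0.0
```

arm_command --targets '[0,0,0,7,80,0,0,0,14,70,0,0,20,20,65,0,0,40,20,60,0,0,60,20,55]'

```text
time: 14.98
tcp_pos: [0.4363, 0.1093, 0.0603]
ee_rot: [[0.764, -0.645, 0.001], [-0.645, -0.764, -0.0], [0.001, -0.001, -1.0]]
wrist_force: [0.5, -0.6, 0.2]
gripper_width: 0.057
grasp_force: 0.0
```

arm_command --targets '[0,0,0,0,43,0,0,0,0,43,0,0,0,0,43,0,0,0,0,43,0,0,0,0,43]'

```text
time: 15.4
tcp_pos: [0.4366, 0.1093, 0.0617]
ee_rot: [[0.766, -0.642, 0.002], [-0.642, -0.766, 0.0], [0.001, -0.001, -1.0]]
wrist_force: [-0.0, 0.1, 0.2]
gripper_width: 0.043
grasp_force: 13.3
```

arm_command --targets '[0,0,0,0,43,0,0,0,0,43,0,0,0,0,43]'

```text
time: 15.65
tcp_pos: [0.4362, 0.1093, 0.061]
ee_rot: [[0.767, -0.642, 0.0], [-0.642, -0.767, 0.0], [0.0, -0.0, -1.0]]
wrist_force: [-0.0, 0.5, -0.8]
gripper_width: 0.0432
grasp_force: 13.3
```

arm_command --targets '[0,0,0,0,70,0,0,0,0,70,0,0,0,0,70,0,0,-30,0,75,0,0,-60,0,80]'

```text
time: 16.07
tcp_pos: [0.4353, 0.1092, 0.1206]
ee_rot: [[0.767, -0.642, -0.004], [-0.642, -0.767, 0.0], [-0.003, 0.002, -1.0]]
wrist_force: [0.7, -0.3, -0.3]
gripper_width: 0.0742
grasp_force: 0.0
```

arm_command --targets '[0,0,0,-7,80,0,0,0,-14,80,0,0,0,-21,80,0,0,0,-28,80,0,0,0,-35,80]'

```text
time: 16.48
tcp_pos: [0.4361, 0.1093, 0.1208]
ee_rot: [[0.997, -0.08, 0.0], [-0.08, -0.997, -0.0], [0.0, -0.0, -1.0]]
wrist_force: [-0.7, 0.1, -0.9]
gripper_width: 0.0798
grasp_force: 0.0
```

arm_command --targets '[0,0,0,-7,80,0,0,0,-14,80,0,0,0,-21,80,0,0,0,-28,80,0,0,0,-35,80]'

```text
time: 16.9
tcp_pos: [0.4361, 0.1093, 0.1207]
ee_rot: [[0.863, 0.506, -0.0], [0.506, -0.863, 0.0], [-0.0, -0.0, -1.0]]
wrist_force: [-0.6, -0.3, 0.6]
gripper_width: 0.0802
grasp_force: 0.0
```

arm_command --targets '[0,0,0,-7,70,0,0,0,-14,65,0,0,20,-20,60,0,0,40,-20,58,0,0,60,-20,55]'

```text
time: 17.32
tcp_pos: [0.4363, 0.1093, 0.0602]
ee_rot: [[0.642, 0.767, 0.001], [0.767, -0.642, -0.0], [0.001, 0.001, -1.0]]
wrist_force: [0.7, 0.5, 0.6]
gripper_width: 0.0553
grasp_force: 0.0
```

arm_command --targets '[0,0,0,0,40,0,0,0,0,40,0,0,0,0,40,0,0,0,0,40,0,0,0,0,40]'

```text
time: 17.73
tcp_pos: [0.4366, 0.1093, 0.0616]
ee_rot: [[0.642, 0.767, 0.002], [0.767, -0.642, -0.0], [0.001, 0.001, -1.0]]
wrist_force: [-0.8, 0.4, -0.8]
gripper_width: 0.0425
grasp_force: 30.0
```

arm_command --targets '[0,0,0,0,40,0,0,-10,0,40,0,0,-40,0,40,0,0,-75,0,40,0,0,-110,0,40]'

```text
time: 18.15
tcp_pos: [0.4357, 0.1093, 0.1723]
ee_rot: [[0.642, 0.767, -0.001], [0.767, -0.642, 0.0], [-0.001, -0.001, -1.0]]
wrist_force: [0.0, -1.0, 0.0]
gripper_width: 0.0426
grasp_force: 30.0
```

arm_command --targets '[0,0,-25,0,40,-10,30,-25,0,40,-20,60,-25,0,40,-30,90,-25,0,40,-40,120,-25,0,40]'

```text
time: 18.57
tcp_pos: [0.5029, 0.0004, 0.1964]
ee_rot: [[0.642, 0.767, 0.001], [0.767, -0.642, -0.0], [0.0, 0.001, -1.0]]
wrist_force: [0.8, -0.4, -0.6]
gripper_width: 0.0428
grasp_force: 30.0
```

arm_command --targets '[-11,33,0,0,40,-22,66,0,0,40,-34,100,0,0,40,-42,125,0,0,40,-46,138,0,0,40]'

```text
time: 18.98
tcp_pos: [0.5798, -0.1252, 0.1957]
ee_rot: [[0.644, 0.765, 0.0], [0.765, -0.644, -0.001], [-0.0, 0.001, -1.0]]
wrist_force: [0.3, 0.3, -0.5]
gripper_width: 0.0427
grasp_force: 30.0
```

arm_command --targets '[0,0,20,0,40,0,0,40,0,40,0,0,60,0,40,0,0,60,0,40,0,0,60,0,40]'

```text
time: 19.4
tcp_pos: [0.5785, -0.1222, 0.1358]
ee_rot: [[0.642, 0.767, -0.001], [0.767, -0.642, 0.001], [-0.0, -0.001, -1.0]]
wrist_force: [-0.3, -0.2, -0.3]
gripper_width: 0.043
grasp_force: 30.0
```

```bash
python3 - <<'E'
from h import *
s=observe();print(s['tcp_pos'],s['wrist_force'])
b=get_image('side')[180:310,210:340]
cv2.imwrite('pics/i.png',cv2.resize(b,(600,600),interpolation=cv2.INTER_CUBIC)[...,::-1])
E
```

```text
[ 0.57853954 -0.12221562  0.13576773] [-0.3470323  -0.23851337 -0.32329571]
```

View pics/i.png

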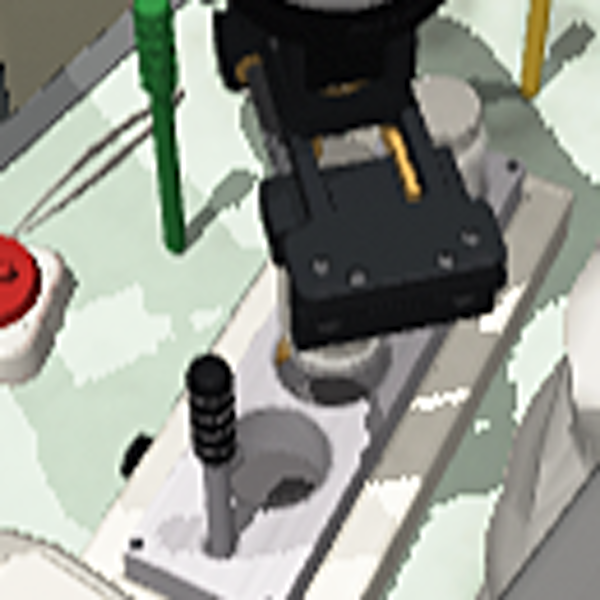

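The vial's foot is above well 1 at about (335,355), the rod stands in its hole at (215,550), and clearances look good. I'll descend gently.

arm_command --targets '[0,0,4,0,40,0,0,8,0,40,0,0,11,0,40,0,0,13,0,40,0,0,13,0,40]'

```text
time: 19.87
tcp_pos: [0.5786, -0.1222, 0.1224]
ee_rot: [[0.642, 0.767, -0.001], [0.767, -0.642, 0.0], [-0.0, -0.001, -1.0]]
wrist_force: [-0.0, 0.6, -1.4]
gripper_width: 0.0425
grasp_force: 30.0
```

arm_command --targets '[0,0,1,0,40,0,0,2,0,40,0,0,2,0,40]'

```text
time: 20.12
tcp_pos: [0.5787, -0.1223, 0.1207]
ee_rot: [[0.642, 0.767, -0.0], [0.767, -0.642, 0.0], [-0.0, -0.0, -1.0]]
wrist_force: [0.2, 0.3, 0.5]
gripper_width: 0.0427
grasp_force: 30.0
```

arm_command --targets '[0,0,1,0,40,0,0,2,0,40,0,0,3,0,40,0,0,4,0,40]'

```text
time: 20.45
tcp_pos: [0.5787, -0.1223, 0.1167]
ee_rot: [[0.642, 0.767, 0.0], [0.767, -0.642, 0.0], [0.0, 0.0, -1.0]]
wrist_force: [-0.6, 0.2, -0.6]
gripper_width: 0.0423
grasp_force: 30.0
```

arm_command --targets '[0,0,1,0,40,0,0,2,0,40,0,0,3,0,40,0,0,3,0,40]'

```text
time: 20.78
tcp_pos: [0.5787, -0.1223, 0.1135]
ee_rot: [[0.642, 0.767, -0.0], [0.767, -0.642, 0.0], [-0.0, -0.0, -1.0]]
wrist_force: [0.3, -0.7, -0.4]
gripper_width: 0.0423
grasp_force: 30.0
```

In the bore without contact. Now past the button.

arm_command --targets '[0,0,1,0,40,0,0,2,0,40,0,0,3,0,40,0,0,4,0,40,0,0,4,0,40]'

```text
time: 21.2
tcp_pos: [0.5793, -0.1228, 0.11]
ee_rot: [[0.642, 0.767, 0.002], [0.767, -0.642, -0.001], [0.0, 0.002, -1.0]]
wrist_force: [1.8, -2.2, 1.8]
gripper_width: 0.043
grasp_force: 30.0
```

arm_command --targets '[0,0,1,0,40,0,0,2,0,40,0,0,3,0,40,0,0,4,0,40,0,0,4,0,40]'

```text
time: 21.62
tcp_pos: [0.5791, -0.1226, 0.1058]
ee_rot: [[0.642, 0.767, 0.001], [0.767, -0.642, -0.001], [0.0, 0.001, -1.0]]
wrist_force: [5.1, -3.4, 3.1]
gripper_width: 0.0424
grasp_force: 30.0
```

arm_command --targets '[0,0,2,0,40,0,0,4,0,40,0,0,6,0,40,0,0,8,0,40,0,0,8,0,40]'

```text
time: 22.03
tcp_pos: [0.5787, -0.1224, 0.0972]
ee_rot: [[0.642, 0.767, -0.0], [0.767, -0.642, -0.0], [-0.0, -0.0, -1.0]]
wrist_force: [4.5, -3.9, 1.5]
gripper_width: 0.0424
grasp_force: 30.0
```

arm_command --targets '[0,0,3,0,40,0,0,6,0,40,0,0,9,0,40,0,0,12,0,40,0,0,12,0,40]'

```text
time: 22.45
tcp_pos: [0.5786, -0.1224, 0.085]
ee_rot: [[0.642, 0.767, -0.001], [0.767, -0.642, -0.0], [-0.0, -0.001, -1.0]]
wrist_force: [4.7, -2.9, -0.5]
gripper_width: 0.0426
grasp_force: 30.0
```

arm_command --targets '[0,0,2,0,40,0,0,4,0,40,0,0,6,0,40,0,0,7.5,0,40,0,0,7.5,0,40]'

```text
time: 22.87
tcp_pos: [0.5787, -0.1224, 0.0778]
ee_rot: [[0.642, 0.767, -0.0], [0.767, -0.642, -0.0], [-0.0, -0.0, -1.0]]
wrist_force: [4.5, -3.3, 2.1]
gripper_width: 0.0428
grasp_force: 30.0
```

arm_command --targets '[0,0,0.5,0,40,0,0,1,0,40,0,0,1.5,0,40,0,0,1.5,0,40]'

```text
time: 23.2
tcp_pos: [0.5788, -0.1224, 0.0766]
ee_rot: [[0.642, 0.767, 0.0], [0.767, -0.642, -0.0], [-0.0, 0.0, -1.0]]
wrist_force: [4.6, -3.3, 4.5]
gripper_width: 0.0426
grasp_force: 30.0
```

arm_command --targets '[0,0,0.5,0,40,0,0,0.8,0,40,0,0,0.8,0,40,0,0,0.8,0,40]'

```text
time: 23.53
tcp_pos: [0.5788, -0.1224, 0.0759]
ee_rot: [[0.642, 0.767, 0.0], [0.767, -0.642, -0.0], [-0.0, 0.0, -1.0]]
wrist_force: [3.9, -3.6, 4.6]
gripper_width: 0.0425
grasp_force: 30.0
```

arm_command --targets '[0,0,0.5,0,40,0,0,1,0,40,0,0,1,0,40,0,0,1,0,40]'

```text
time: 23.87
tcp_pos: [0.5789, -0.1224, 0.0755]
ee_rot: [[0.642, 0.767, 0.001], [0.767, -0.642, -0.0], [0.0, 0.001, -1.0]]
wrist_force: [2.5, -2.5, 8.9]
gripper_width: 0.0426
grasp_force: 30.0
```

Floor contact: force is rising while the tool holds at the expected height. One more light press, then release and retreat.

arm_command --targets '[0,0,0.5,0,40,0,0,0.5,0,40,0,0,0.5,0,40]'

```text
time: 24.12
tcp_pos: [0.579, -0.1224, 0.0755]
ee_rot: [[0.642, 0.767, 0.001], [0.767, -0.642, -0.0], [0.0, 0.001, -1.0]]
wrist_force: [2.0, -2.3, 12.6]
gripper_width: 0.0427
grasp_force: 30.0
```

arm_command --targets '[0,0,-1,0,60,0,0,-1,0,60,0,0,-1,0,60,0,0,-1,0,60,0,0,-1,0,60]'

```text
time: 24.53
tcp_pos: [0.5782, -0.1219, 0.0748]
ee_rot: [[0.642, 0.767, -0.002], [0.767, -0.642, 0.001], [-0.0, -0.002, -1.0]]
wrist_force: [0.4, 0.3, 0.1]
gripper_width: 0.0602
grasp_force: 0.0
```

arm_command --targets '[0,0,-20,0,60,0,0,-50,0,60,0,0,-85,0,60,0,0,-120,0,60,0,0,-140,0,60]'

```text
time: 24.95
tcp_pos: [0.5791, -0.1223, 0.2191]
ee_rot: [[0.642, 0.767, 0.003], [0.767, -0.642, -0.001], [0.001, 0.004, -1.0]]
wrist_force: [0.7, -0.2, 1.0]
gripper_width: 0.0602
grasp_force: 0.0
```

arm_command --targets '[-25,-25,0,0,60,-50,-50,0,0,60,-75,-75,0,0,60,-100,-100,0,0,60,-110,-110,0,0,60]'

```text
time: 25.37
tcp_pos: [0.4202, -0.1353, 0.2152]
ee_rot: [[0.642, 0.766, -0.002], [0.766, -0.642, 0.001], [-0.001, -0.002, -1.0]]
wrist_force: [0.1, 0.0, 0.9]
gripper_width: 0.0601
grasp_force: 0.0
```

```bash
python3 - <<'E'
from h import *
s=observe();print(s['time'],s['tcp_pos'])
q=np.load('q.npy')
for c in('side','top'):
    cv2.imwrite(f'pics/f_{c}.png',get_image(c)[...,::-1])
    for t in('vial','stored_vial','rod'):
        for d in masks_of(t,c)[:4]:
            ys,xs=np.nonzero(d['pixels']);print(c,t,round(float(d['p']),2),np.round(d['pixel']),xs.min(),xs.max(),ys.min(),ys.max())
    w=[.579,-.1225]
    print(c,'expected cap-top centre home',proj(c,[*w,.121]),'on spacer',proj(c,[*w,.134]),'rod top',proj(c,[.5955,-.217,.184]))
a=cv2.imread('pics/f_side.png')[180:310,210:340];cv2.imwrite('pics/f.png',cv2.resize(a,(600,600),interpolation=cv2.INTER_CUBIC))
E
```

```text
25.3667 [ 0.42020955 -0.1352516   0.21518773]
side vial 0.76 [281. 249.] 271 293 230 267
side vial 0.57 [284. 272.] 228 333 204 333
side stored_vial 0.55 [302. 210.] 293 314 196 227
side rod 0.65 [282. 276.] 228 333 204 334
side rod 0.61 [256. 274.] 250 261 256 299
side rod 0.61 [241. 198.] 239 249 178 233
side rod 0.55 [329. 166.] 322 334 143 199
side expected cap-top centre home [[281.29255991 238.23012864]] on spacer [[281.33507536 234.00411027]] rod top [[254.18213693 259.33542427]]
top vial 0.97 [330. 172.] 322 348 156 185
top stored_vial 0.76 [278. 180.] 265 288 169 195
top stored_vial 0.66 [396. 154.] 385 407 143 166
top rod 0.8 [394. 154.] 385 406 143 165
top rod 0.66 [204. 185.] 196 215 180 199
top rod 0.56 [313. 238.] 312 316 233 242
top expected cap-top centre home [[338.39022253 166.57484478]] on spacer [[339.21047806 164.97084068]] rod top [[404.37222084 147.09670038]]
```

View pics/f.png

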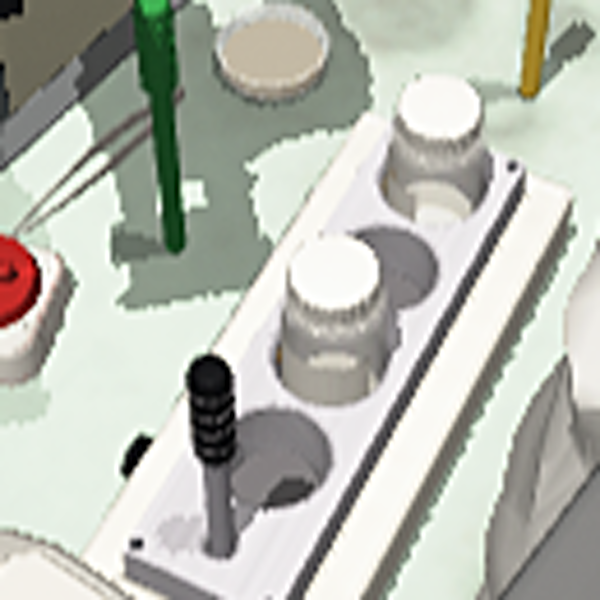

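The vial stands upright in well 1. Its cap centre is at crop (335,273), image (282.6,239), which matches the home height (281,238). The rod is in its hole at (215,550).

```bash
python3 -c "
from bench import *
print(hand_in())"
```

```text
the job is handed in; nothing more can be done
None
```

The job is handed in, with no verdict returned: the rod found well 1 clear and is back in its hole, and the vial is seated upright on well 1's floor at 25 s with a light push (12.6 N at most). I viewed 11 pictures, one over the limit of 10.

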